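Fit the depth-marking mast into the rover's blind socket

TASK

Take the antenna mast out of its wooden holder by the rubber grip and lower it into the mast socket at the front of the rover, pressing it down until it bottoms out and the contact in the socket is fully pressed; how deep that is has to be felt, and keep the push below about 25 N. Let the socket's rim push the mast's collar up the rod to mark the depth (do not touch the collar yourself), and leave the mast standing there, at the bottom, with the collar resting on the rim. Do not shift the other things on the table.

Things in the scene. Friction and masses are not known exactly. Their poses are not given: they have to be found in the camera images.
- mast: Upright antenna mast, 130 mm long, about 90 g: an aluminium rod 12 mm in diameter with a bevelled lower end (7 mm across at the very tip, 3 mm tall bevel), and on its top 35 mm (95 to 130 mm above the tip) a round dark rubber grip 20 mm in diameter. Under the grip is a guard flange of the same rubber, 36 mm in diameter, 5 mm thick (90 to 95 mm above the tip). A white collar rides on the rod. Starts standing in the holder. Origin: the lower tip; z runs up along the rod.
- mast_tip (a point): Centre of the mast's lower tip.
- mast_grip (a point): A point on the mast's axis inside its rubber grip, 117 mm above the tip and 22 mm above the top of the guard flange: a good place for the middle of the finger pads.
- collar: White collar on the mast, 26 mm in diameter, 12 mm tall. It stays by friction where it is and slides along the rod only when pushed with about 5 N. Its lower face starts 22 mm above the tip and can ride up to 67 mm above it. Origin: centre of its lower face, on the mast's axis; z up along the rod.
- holder: Plywood block 70 x 70 x 30 mm with a hole 14 mm in diameter and 22 mm deep in the middle of its top, fixed to the table; the mast starts standing in it with its collar on the block. Origin: centre of its underside.
- rover: Small four-wheeled robot, fixed to the table: black chassis 200 mm long, 168 mm wide over the wheels, deck top 55 mm above the table, grey battery up to 75 mm. At its front end a grey square boss 44 x 44 mm stands up to 85 mm above the table; in its top is the mast socket. Origin: on the table under the chassis middle; x points to the boss end, z up; the socket's axis lies 60 mm along x.
- socket_rim (a point): Centre of the mouth of the mast socket, level with the boss's flat top, 85 mm above the table. The hole is vertical, 13.5 mm in diameter with a 2 mm lead-in bevel, and blind: its bottom is a spring-less contact pin whose top lies between 26 and 48 mm below the rim, a different depth each time and not measured.
- contact (a joint): Contact pin at the bottom of the socket: 0 m = not pressed, 0.004 m = fully down on its hard stop. Needs about 7 N to move (so about 12 N in all with the collar's 5 N), stays where it is pushed.
- spool: Bystander: steel solder spool standing on end, 48 mm across, 40 mm tall. Origin: centre of its underside.
- driver: Bystander: screwdriver lying flat, 160 mm long. Origin: its middle, underside.
- tape: Bystander: roll of black tape lying flat, 60 mm across, 18 mm tall. Origin: centre of its underside.
- wheel: Bystander: spare rubber wheel lying flat, 64 mm across, 26 mm tall. Origin: centre of its underside.
- cell: Bystander: grey battery pack lying flat, 70 x 35 x 20 mm. Origin: centre of its underside.
Mind the look-alikes: they are no part of the job. Leave any green look-alike of the mast alone.

How it is judged:
By the outcome, as a careful person would: the job done as asked, in the order asked, and still so for the second after the job is handed in, with the robot touching nothing.
It also fails if it takes over 61 s, if anything falls off the work surface, if the arm or the gripper's body presses on something with over 40 N, if the wrist force passes 120 N, or if a joint passes its speed limit or range.

ROBOT

A 6-joint arm with a two-finger parallel gripper is mounted at the origin on the work surface. World frame = base frame: x ahead of the robot, y to its left, z up, the work surface at z = 0. Lengths are in m, angles in rad, forces in N, time in s.
With the tool pointing down it reaches from about 0.35 to 0.975 m from the base axis. Payload 17.4 kg.
Tool frame: the origin (TCP) lies midway between the tips of the shut fingers; the grasp point (between the pads) lies 19 mm behind it; z points along the fingers, y is the line along which they close (so a half turn about z gives the same grasp; the last joint's range is limited). The gripper opens to 85 mm and grips with 20 to 120 N. Pads are 22 mm wide; open, the fingers measure 114 mm over their backs; the gripper's body (76 mm by 85 mm) begins 54 mm behind the grasp point. The pads swing forward as they close: fully open they stand 13 mm farther back than shut.
Start: joints at [-1.308, 0.116, 1.442, -0, 1.584, -0.038], TCP at [0.2, -0.645, 0.231] pointing down, gripper open.
Joint ranges: [-2.83, 2.83], [-0.83, 2.19], [0.07, 2.5], [-1.14, 4.28], [0.01, 3], [-2.97, 2.97]. Speed limits (rad/s): [1.89, 1.89, 2.22, 3.14, 3.14, 3.14].

INTERFACE

Orientations are given as a rotation vector (axis times angle).
In Python, from station import state, optics, ticket gives the robot as it stands.
- The arm moves only by the tool carry_out, never from a script. Its argument "steps" is text: rows parted by semicolons, each of 7 numbers parted by spaces: the closure in counts, from 0 (fully open) to 255 (shut), then the shift along the tool's x, y, z in m, then the turn, a rotation vector about the tool's x, y, z in degrees. In form: jaw tx ty tz wx wy wz; .... A call has 1 to 10 rows; each row shifts and turns the commanded pose from where the row before left it, along the tool's axes as they then stand; what a row does not reach is not made up. A row lasts 1/12 s, in which the tool goes at most 41.7 mm and 7.16 degrees, less where a joint would pass 70% of its speed; a pose out of reach is approached as far as the arm can. A call is refused whole if a number of a shift passes 0.0417 or a number of a turn 7.16, either way. A call with a gripper value outside its range is refused whole. The fingers move at their own pace and stop on an object; "force" is the grip in N (left out, the last holds). Time passes only in rows, so rows that do not move let the fingers close. It gives the time, the measured TCP pose, the force, the opening and the grip force at its end, in the units of the state.
- state(): the state, without advancing time (a new reading comes with each control period).
- optics.capture(name): name is "scene" or "top" or "wrist"; returns a dict with "pixels" (480x640x3 uint8, blue, green, red), "depth" (480x640 float32, m along the optical axis (not along the pixel's ray), 0 where there is no reading), "fx", "fy", "cx", "cy" (pixels), "rvec" (rotation vector, rad) and "tvec" (3), from world to camera coordinates, as OpenCV has them; the wrist camera has in their place "T_tool_cam" (4x4, takes a point from camera to tool coordinates, whose origin is the TCP and whose axes are the flange's). Camera axes: x right, y down, z forward; pixel columns grow to the right and rows downward; lengths in m; the calibration is good to about 2 mm. A picture is of the moment at which its call begins: read the wrist's pose just before it.
- ticket.hand_in(): hands the job in; it is judged then, once.
The state is a dict: "time": time; "qpos": joint angles; "qd": joint speeds; "tau": joint torques, N m; "tcp_pos": TCP position; "ee_rot": TCP orientation; "ft_force": force on the tool from outside, world axes, zero at the start; "ft_torque": the same for the moment, N m; "opening": finger opening in m; "gripper_force": force on a finger pad.
Only numpy, scipy, OpenCV 4.12 (cv2) and the standard library are available. Lean on these libraries where they do the work, as an engineer would, in place of code of your own. Each camera call takes 0.05 s, during which the arm holds its last target. There are 200 camera calls.

## Working session

There is one attempt and no reset: what is moved stays moved. The work goes in short steps, Python scripts to look and compute and a tool call to move; the robot and the scene stay as the last step left them, time stands still between calls to the robot, and variables do not carry over. Pictures are saved under pics/ and viewed, at most 10 in all, crops included, and the job is handed in when it is done.

Besides the shell and the picture viewer there is one more tool, called after "Emit:" as a command line: name --argument value ..., lists and objects as JSON in quotes. carry_out: Moves the arm, as the interface text tells. Its arguments: {"type":"object","properties":{"steps":{"type":"string"},"force":{"type":"number"}},"required":["steps"]}

```bash
mkdir -p pics; ls
python3 - <<'E'
from station import state, optics
import cv2,numpy as np
s=state();print(s)
for n in("scene","top"):
    c=optics.capture(n);cv2.imwrite(f"pics/{n}0.png",c["pixels"]);np.savez(f"{n}0.npz",**c)
    print(n,c["fx"],c["cx"],c["cy"],c["rvec"],c["tvec"],cv2.Rodrigues(c["rvec"])[0].T@-np.array(c["tvec"]).ravel())
E
```

```text
pics
{'time': 0.0, 'qpos': array([-1.30779940e+00,  1.16505665e-01,  1.44231260e+00,  3.23743720e-05,
        1.58403406e+00, -3.77720921e-02]), 'qd': array([-0.00086253,  0.00112917, -0.00050581,  0.00067995,  0.00082703,
       -0.00054509]), 'tau': array([-7.49143674e-04, -7.31994438e+01, -6.32494783e+01, -9.69268262e-05,
        6.25216984e-03,  6.01889406e-05]), 'tcp_pos': array([ 0.19993434, -0.64448457,  0.23051953]), 'ee_rot': array([-3.10489395e+00, -4.70480672e-01,  1.71757571e-04]), 'ft_force': array([ 0.90856001, -0.06020948, -0.35931201]), 'ft_torque': array([ 0.00070053,  0.07706593, -0.01931218]), 'gripper_force': 0.0, 'opening': 0.08557999202836511}
scene 467.43017166450903 329.6111059083542 236.6129320440769 [ 1.62871189  2.12270166 -0.68459762] [ 0.09920984 -0.36565916  1.34204871] [1.0725189  0.18089931 0.87270991]
top 545.4248358188178 330.7268468199085 240.41505019354972 [ 2.11430658 -2.13299292  0.1667126 ] [0.04667295 0.59272551 0.96938102] [0.41742298 0.02572333 1.05749602]
```

View pics/top0.png

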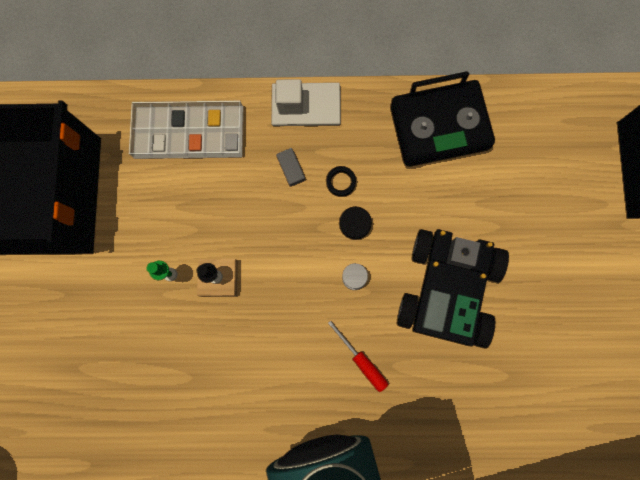

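View pics/scene0.png

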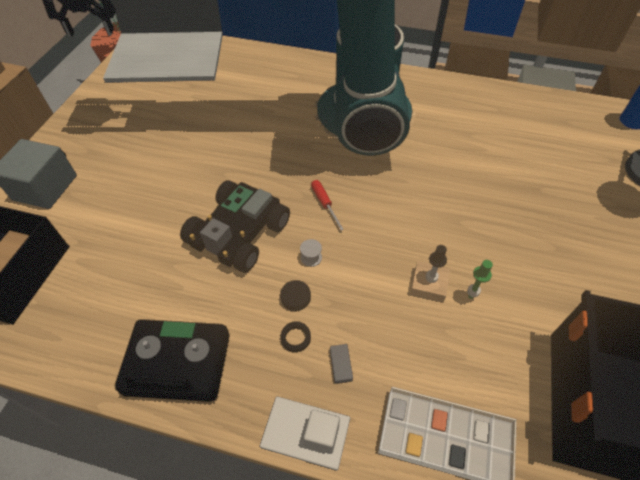

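The top view shows the mast's grip at about (207,272) in the plywood block, with the green look-alike at (158,270). The socket on the rover boss is at about (466,252). The scene view agrees: mast at (438,255), green at (484,270), boss at (215,235).

```bash
cat > h.py <<'E'
import numpy as np,cv2
from scipy.spatial.transform import Rotation as R
def ray(c,u,v,z):
    """point at height z along the pixel's ray, for a fixed camera"""
    Rm=cv2.Rodrigues(np.array(c["rvec"]))[0];t=np.array(c["tvec"]).ravel()
    o=-Rm.T@t;d=Rm.T@np.array([(u-c["cx"])/c["fx"],(v-c["cy"])/c["fy"],1])
    return o+d*(z-o[2])/d[2]
def wray(c,s,u,v,z):
    T=np.array(c["T_tool_cam"]);Rt=R.from_rotvec(s["ee_rot"]).as_matrix()
    o=Rt@T[:3,3]+s["tcp_pos"];d=Rt@T[:3,:3]@np.array([(u-c["cx"])/c["fx"],(v-c["cy"])/c["fy"],1])
    return o+d*(z-o[2])/d[2]
def blobs(m,amin):
    n,l,st,ce=cv2.connectedComponentsWithStats(m.astype(np.uint8))
    return [(ce[i].round(1),st[i]) for i in range(1,n) if st[i][4]>=amin]
E
python3 - <<'E'
from h import *
c=dict(np.load("top0.npz"));p=c["pixels"].astype(int)
print(p[262:284:3,196:228:4].max(2))
d=c["depth"];print(d[262:284:3,196:228:4].round(3))
for n,(u,v,z) in dict(grip=(207,272,.138),green=(157,269,.138),socket=(466,252,.085),spool=(355,277,.04)).items():print(n,ray(c,u,v,z).round(4))
# boss: depth-plane at z=.085
Rm=cv2.Rodrigues(c["rvec"])[0];t=c["tvec"].ravel();v,u=np.mgrid[:480,:640]
P=np.stack([(u-c["cx"])/c["fx"]*d,(v-c["cy"])/c["fy"]*d,d],-1);W=(P-t)@Rm
np.save("W.npy",W)
for n,m in dict(boss=(abs(W[...,2]-.085)<.004)&(u>430)&(u<500)&(v>230)&(v<275),grip=(abs(W[...,2]-.138)<.008)&(abs(u-207)<20)&(abs(v-272)<20),green=(abs(W[...,2]-.138)<.02)&(abs(u-157)<20)&(abs(v-272)<20)).items():
    q=W[m&(d>0)];print(n,len(q),q.mean(0),q.min(0),q.max(0)); print(cv2.minAreaRect(np.float32(q[:,:2])))
E
```

```text
[[187 180 167 162 180 194 193 194]
 [199  73  14  22  28 196 183 182]
 [161  20  21   0  12  88  89  91]
 [131  19  24  10  14  17  86  90]
 [189  20  16   9   6  24  88  92]
 [185  20  17  13  19  43  84  89]
 [185 139  24  24  45  85  68  81]
 [179 192 187 182 174 105 110 101]]
[[1.071 1.039 1.037 1.042 1.041 1.038 1.036 1.041]
 [1.067 0.931 0.926 0.966 0.964 1.038 1.037 1.037]
 [1.066 0.926 0.931 0.939 0.963 0.967 1.04  1.036]
 [0.929 0.926 0.93  0.933 0.964 0.966 1.036 1.034]
 [1.066 0.924 0.927 0.939 0.961 0.963 1.022 1.036]
 [1.063 0.962 0.946 0.955 0.959 1.015 1.023 1.032]
 [1.061 0.961 0.957 0.959 0.961 1.021 1.026 1.035]
 [1.062 1.031 1.034 1.032 1.035 1.026 1.031 1.033]]
grip [0.5257 0.251  0.138 ]
green [0.5316 0.3368 0.138 ]
socket [ 0.5637 -0.2019  0.085 ]
spool [ 0.5252 -0.0033  0.04  ]
boss 556 [ 0.56478159 -0.19974659  0.08506413] [ 0.53841243 -0.22623358  0.08116851] [ 0.59131564 -0.17296133  0.08877334]
((0.5648760199546814, -0.19988971948623657), (0.044403646141290665, 0.04444436356425285), 74.91842651367188)
grip 120 [0.52876799 0.25966546 0.13771139] [0.51948927 0.25045197 0.13064456] [0.53812325 0.26988962 0.14300378]
((0.5285475254058838, 0.2600041925907135), (0.01913420855998993, 0.018634919077157974), 79.9925537109375)
green 125 [0.53474491 0.34753894 0.12954559] [0.52559768 0.33799879 0.11838282] [0.5450178  0.35853535 0.1345607 ]
((0.5346060991287231, 0.34842485189437866), (0.018898626789450645, 0.01888262666761875), 44.930328369140625)
```

Emit:
carry_out --steps "0 0 0 -0.015 0 0 -7.1;0 0 0 -0.015 0 0 -7.1;0 0 0 -0.015 0 0 -7.1;0 0 0 -0.015 0 0 -7.1;0 0 0 -0.015 0 0 -7.1;0 0 0 -0.015 0 0 -7.1;0 0 0 -0.015 0 0 -7.1;0 0 0 -0.015 0 0 -7.1;0 0 0 0 0 0 -7.1;0 0 0 0 0 0 -7.1" --force 40

```text
time: 0.93
tcp_pos: [0.2, -0.6449, 0.3522]
ee_rot: [2.248, 2.193, -0.001]
ft_force: [-0.3, 0.0, -0.1]
opening: 0.0854
gripper_force: 0.0
```

```bash
cat >> h.py <<'E'
def delta(s,target):
    """shift in tool axes to bring the TCP to target, and turn to tool y along +x, z down"""
    r=R.from_rotvec(s["ee_rot"]);G=R.from_matrix(np.array([[0,1,0],[1,0,0],[0,0,-1.]]).T)
    return r.inv().apply(np.array(target)-s["tcp_pos"]).round(4),(r.inv()*G).as_rotvec(degrees=True).round(2)
E
python3 -c "
from h import *;from station import state
s=state();print(s['time'],s['tcp_pos'],s['qpos']);print(delta(s,[.5286,.26,.30]))"
```

```text
0.9333 [ 0.20003358 -0.64485507  0.35216414] [-1.30778745e+00  1.10126925e-01  1.25443259e+00  2.89481215e-06
  1.77586256e+00 -1.28311756e+00]
(array([0.9127, 0.3061, 0.0512]), array([ 0.02,  0.06, -1.41]))
```

Emit:
carry_out --steps "0 0 0 0 0 0 -1.4;0 0.015 0.005 0 0 0 0;0 0.03 0.011 0 0 0 0;0 0.034 0.0125 0 0 0 0;0 0.034 0.0125 0 0 0 0;0 0.034 0.0125 0 0 0 0;0 0.034 0.0125 0 0 0 0;0 0.034 0.0125 0 0 0 0;0 0.034 0.0125 0 0 0 0;0 0.034 0.0125 0 0 0 0"

```text
time: 1.77
tcp_pos: [0.3054, -0.3606, 0.3509]
ee_rot: [-2.233, -2.21, -0.0]
ft_force: [0.8, -0.1, 0.4]
opening: 0.0853
gripper_force: 0.0
```

Emit:
carry_out --steps "0 0.034 0.0125 0 0 0 0;0 0.034 0.0125 0 0 0 0;0 0.034 0.0125 0 0 0 0;0 0.034 0.0125 0 0 0 0;0 0.034 0.0125 0 0 0 0;0 0.034 0.0125 0 0 0 0;0 0.034 0.0125 0 0 0 0;0 0.034 0.0125 0 0 0 0;0 0.034 0.0125 0 0 0 0;0 0.034 0.0125 0 0 0 0"

```text
time: 2.6
tcp_pos: [0.4325, -0.0213, 0.3512]
ee_rot: [2.232, 2.21, 0.0]
ft_force: [1.2, -0.9, -0.3]
opening: 0.0852
gripper_force: 0.0
```

Emit:
carry_out --steps "0 0.034 0.0125 0 0 0 0;0 0.034 0.0125 0 0 0 0;0 0.034 0.0125 0 0 0 0;0 0.034 0.0125 0 0 0 0;0 0.025 0.008 -0.02 0 0 0;0 0 0 0 0 0 0;0 0 0 0 0 0 0"

```text
time: 3.18
tcp_pos: [0.4917, 0.1386, 0.3713]
ee_rot: [-2.229, -2.214, 0.0]
ft_force: [-0.6, 0.6, 0.6]
opening: 0.0855
gripper_force: 0.0
```

```bash
python3 -c "
from h import *;from station import state,optics
s=state();print(s['time'],s['tcp_pos'],s['qpos']);print(delta(s,[.5286,.26,.25]))
c=optics.capture('wrist');np.savez('w1.npz',**c);cv2.imwrite('pics/w1.png',c['pixels']);print(c['T_tool_cam'],c['fx'])"
```

```text
3.1833 [0.49167343 0.13856692 0.37127223] [ 2.24783988e-01 -2.42880818e-01  1.55953931e+00 -3.94002408e-05
  1.82525607e+00  2.31601367e-01]
(array([0.1217, 0.0361, 0.1212]), array([-0.02,  0.01, -0.39]))
[[-8.33210056e-04 -9.63189560e-01 -2.68821833e-01  6.73107231e-02]
 [ 9.99999607e-01 -7.20716725e-04 -5.17156294e-04 -9.02535411e-04]
 [ 3.04375152e-04 -2.68822159e-01  9.63189781e-01 -1.42836415e-01]
 [ 0.00000000e+00  0.00000000e+00  0.00000000e+00  1.00000000e+00]] 356.2364144248268
```

View pics/w1.png

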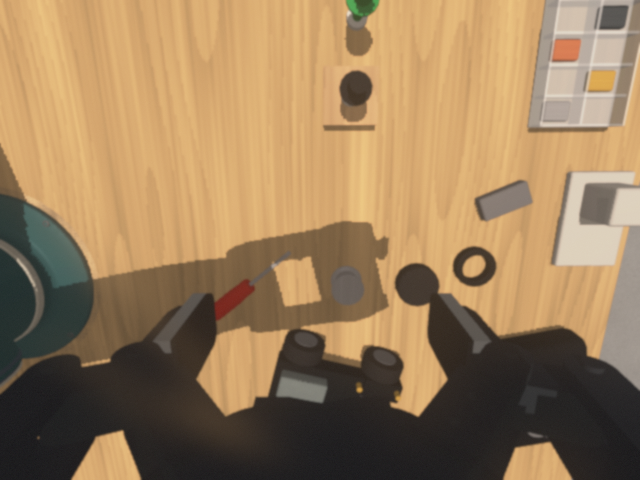

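The wrist view shows the mast's grip top at about (355,86) and the green one beyond it at the top edge. Both fingers are in the frame. I'll check the mast's position from this view using depth.

```bash
cat >> h.py <<'E'
def wcloud(c,s):
    d=c["depth"];v,u=np.mgrid[:480,:640]
    P=np.stack([(u-c["cx"])/c["fx"]*d,(v-c["cy"])/c["fy"]*d,d],-1);T=np.array(c["T_tool_cam"])
    W=(P@T[:3,:3].T+T[:3,3])@R.from_rotvec(s["ee_rot"]).as_matrix().T+s["tcp_pos"]
    W[d==0]=np.nan
    return W
E
python3 -c "
from h import *;from station import state
s=state();c=dict(np.load('w1.npz'));W=wcloud(c,s)
for n,z,h in(('grip',.138,.006),('flange',.103,.004)):
    q=W[(abs(W[...,2]-z)<h)&(abs(W[...,0]-.53)<.05)&(abs(W[...,1]-.26)<.04)]
    print(n,len(q),q.mean(0),q.min(0),q.max(0),cv2.minEnclosingCircle(np.float32(q[:,:2])))
"
```

```text
grip 349 [0.52746729 0.25641195 0.13751398] [0.51808599 0.24685237 0.13228703] [0.53674112 0.26633597 0.13965969] ((0.5276930928230286, 0.2565789222717285), 0.010031514801084995)
flange 516 [0.52581075 0.25413544 0.10268896] [0.50991285 0.2389528  0.09942964] [0.54544884 0.27411542 0.10688131] ((0.5277746319770813, 0.256556898355484), 0.0179953183978796)
```

Emit:
carry_out --steps "0 0 0 0 0 0 -0.4;0 0.024 0.007 0.018 0 0 0;0 0.026 0.008 0.022 0 0 0;0 0.026 0.008 0.025 0 0 0;0 0.024 0.007 0.025 0 0 0;0 0.018 0.006 0.025 0 0 0;0 0 0 0 0 0 0;0 0 0 0 0 0 0"

```text
time: 3.9
tcp_pos: [0.527, 0.2547, 0.2546]
ee_rot: [-2.221, -2.221, 0.005]
ft_force: [-0.6, -0.3, 1.2]
opening: 0.0853
gripper_force: 0.0
```

```bash
python3 -c "
from h import *;from station import state,optics
s=state();print(s['time'],s['tcp_pos']);print(delta(s,[.5278,.257,.107]))
c=optics.capture('wrist');W=wcloud(c,s)
for n,z,h in(('grip',.138,.006),('flange',.103,.004)):
    q=W[(abs(W[...,2]-z)<h)&(abs(W[...,0]-.53)<.03)&(abs(W[...,1]-.26)<.04)]
    print(n,len(q),q.mean(0),cv2.minEnclosingCircle(np.float32(q[:,:2])) if len(q) else 0)
"
```

```text
3.9 [0.52697606 0.25469901 0.25461269]
(array([0.0025, 0.0012, 0.1476]), array([-0.16,  0.08, -0.  ]))
grip 548 [0.52802872 0.25877331 0.13800403] ((0.5281489491462708, 0.2580094337463379), 0.010060752741992474)
flange 711 [0.52792136 0.26330147 0.10326399] ((0.5279946327209473, 0.2579299509525299), 0.017931807786226273)
```

Emit:
carry_out --steps "0 0.0033 0.0012 0.02 0 0 0;0 0 0 0.03 0 0 0;0 0 0 0.03 0 0 0;0 0 0 0.03 0 0 0;0 0 0 0.02 0 0 0;0 0 0 0.012 0 0 0;0 0 0 0.0055 0 0 0;0 0 0 0 0 0 0"

```text
time: 4.62
tcp_pos: [0.5289, 0.2582, 0.1094]
ee_rot: [2.222, 2.221, 0.001]
ft_force: [-0.2, 0.1, -0.2]
opening: 0.0854
gripper_force: 0.0
```

Emit:
carry_out --steps "100 0 0 0 0 0 0;150 0 0 0 0 0 0;180 0 0 0 0 0 0;220 0 0 0 0 0 0;220 0 0 0 0 0 0;220 0 0 0 0 0 0;220 0 0 0 0 0 0" --force 60

```text
time: 5.2
tcp_pos: [0.5288, 0.2589, 0.1093]
ee_rot: [2.22, 2.222, 0.001]
ft_force: [-0.5, -0.2, 4.8]
opening: 0.0182
gripper_force: 58.4
```

```bash
python3 -c "
from h import *;from station import state,optics
s=state();print(s)"
```

```text
{'time': 5.2, 'qpos': array([ 4.11985844e-01, -1.16502519e-02,  1.77437196e+00,  3.29143566e-05,
        1.37815846e+00,  4.11272141e-01]), 'qd': array([ 0.00020336, -0.00034955,  0.001065  ,  0.00118438, -0.00043991,
        0.00095719]), 'tau': array([-2.45546683e-02, -5.68472099e+01, -5.78815448e+01, -7.06396720e-03,
       -7.84053770e-02, -2.90843227e-04]), 'tcp_pos': array([0.52880067, 0.25892153, 0.10934171]), 'ee_rot': array([2.22049284e+00, 2.22206420e+00, 1.06035932e-03]), 'ft_force': array([-0.47359434, -0.16056205,  4.81282047]), 'ft_torque': array([-0.05957424,  0.07459736, -0.022463  ]), 'gripper_force': 58.435980677604675, 'opening': 0.01817807723373705}
```

Emit:
carry_out --steps "220 0 0 -0.005 0 0 0;220 0 0 -0.008 0 0 0;220 0 0 -0.01 0 0 0;220 0 0 -0.012 0 0 0;220 0 0 -0.016 0 0 0;220 0 0 -0.02 0 0 0;220 0 0 -0.02 0 0 0;220 0 0 -0.02 0 0 0;220 0 0 -0.01 0 0 0;220 0 0 0 0 0 0"

```text
time: 6.03
tcp_pos: [0.5293, 0.2591, 0.2331]
ee_rot: [2.22, 2.221, 0.006]
ft_force: [0.4, -0.1, 0.0]
opening: 0.0181
gripper_force: 58.6
```

```bash
python3 -c "
from h import *;from station import state,optics
s=state();print(s['tcp_pos'],s['ft_force'],s['opening'],delta(s,[.565,-.2,.25]))
c=optics.capture('scene');cv2.imwrite('pics/s2.png',cv2.resize(c['pixels'][180:320,360:520],None,fx=4,fy=4))"
```

```text
[0.52927266 0.25907647 0.23314726] [ 0.37673946 -0.06169503  0.00960716] 0.01811596554074053 (array([-0.4591,  0.0355, -0.0175]), array([ 0.22, -0.1 ,  0.03]))
```

View pics/s2.png

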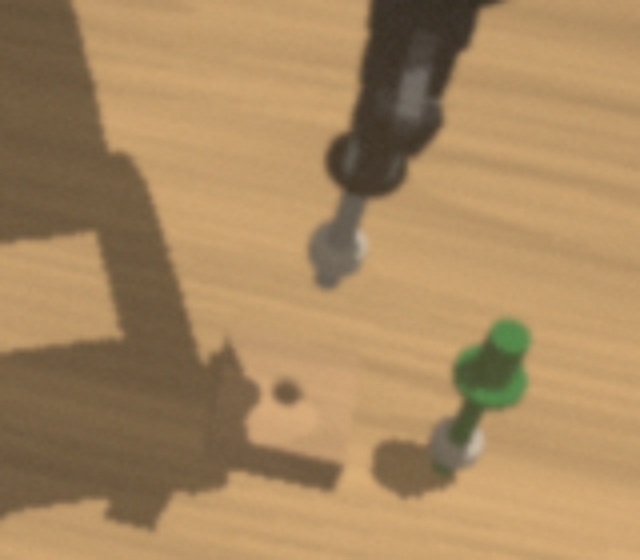

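The crop shows the mast hanging straight in the gripper at about (350,200), clear of the holder, with the collar near its lower end. The green mast is undisturbed.

Emit:
carry_out --steps "220 -0.01 0 -0.005 0 0 0;220 -0.02 0.003 -0.005 0 0 0;220 -0.03 0.003 0 0 0 0;220 -0.035 0.003 0 0 0 0;220 -0.035 0.003 0 0 0 0;220 -0.035 0.003 0 0 0 0;220 -0.035 0.003 0 0 0 0;220 -0.035 0.003 0 0 0 0;220 -0.035 0.003 0 0 0 0;220 -0.035 0.003 0 0 0 0"

```text
time: 6.92
tcp_pos: [0.5549, -0.0485, 0.2388]
ee_rot: [-2.22, -2.221, 0.002]
ft_force: [-0.0, -0.4, -0.6]
opening: 0.0182
gripper_force: 58.6
```

Emit:
carry_out --steps "220 -0.035 0.005 0 0 0 0;220 -0.03 0.003 0 0 0 0;220 -0.02 0 0 0 0 0;220 -0.01 0 0 0 0 0;220 0 0 0 0 0 0;220 0 0 0 0 0 0"

```text
time: 7.42
tcp_pos: [0.5634, -0.1411, 0.2391]
ee_rot: [-2.221, -2.22, 0.001]
ft_force: [1.0, 0.5, -1.2]
opening: 0.0185
gripper_force: 58.6
```

```bash
python3 -c "
from h import *;from station import state,optics
s=state();print(s['tcp_pos'],s['ft_force'],s['opening'],delta(s,[.565,-.2,.25]))
c=optics.capture('wrist');W=wcloud(c,s);np.savez('w3.npz',**c)
q=W[(abs(W[...,2]-.085)<.004)&(abs(W[...,0]-.565)<.035)&(abs(W[...,1]+.2)<.035)]
print(len(q),q.min(0),q.max(0),cv2.minAreaRect(np.float32(q[:,:2])))
cv2.imwrite('pics/w3.png',c['pixels'])"
```

```text
[ 0.56342776 -0.14112959  0.23913141] [ 0.9653678   0.50849552 -1.21495541] 0.018497406418393453 (array([-0.0589,  0.0016, -0.0109]), array([-0.06, -0.04, -0.01]))Traceback (most recent call last):
  File "<string>", line 6, in <module>
    print(len(q),q.min(0),q.max(0),cv2.minAreaRect(np.float32(q[:,:2])))
                 ~~~~~^^^
    return umr_minimum(a, axis, None, out, keepdims, initial, where)
ValueError: zero-size array to reduction operation minimum which has no identity
```

The socket lies behind the fingers from this side, so I'll look from beyond it.

Emit:
carry_out --steps "220 -0.01 0 -0.005 0 0 0;220 -0.02 0 0 0 0 0;220 -0.03 0 0 0 0 0;220 -0.035 0 0 0 0 0;220 -0.03 0 0 0 0 0;220 -0.02 0 0 0 0 0;220 -0.01 0 0 0 0 0;220 0 0 0 0 0 0;220 0 0 0 0 0 0"

```text
time: 8.22
tcp_pos: [0.5641, -0.2956, 0.2449]
ee_rot: [-2.22, -2.222, -0.0]
ft_force: [0.4, 0.5, -1.7]
opening: 0.0183
gripper_force: 58.6
```

```bash
python3 -c "
from h import *;from station import state,optics
s=state();print(s['tcp_pos'],s['ft_force'],s['opening'],delta(s,[.565,-.2,.25]))
c=optics.capture('wrist');W=wcloud(c,s);np.savez('w3.npz',**c);cv2.imwrite('pics/w3.png',c['pixels'])
q=W[(abs(W[...,2]-.085)<.005)&(abs(W[...,0]-.565)<.035)&(abs(W[...,1]+.2)<.035)]
print(len(q));print(q.min(0),q.max(0),cv2.minAreaRect(np.float32(q[:,:2])))
"
```

```text
[ 0.56406955 -0.29559683  0.24485881] [ 0.4208956   0.49011332 -1.74242779] 0.018291189970335853 (array([ 0.0956,  0.001 , -0.0051]), array([-0.  , -0.02,  0.04]))
2987
[ 0.53742834 -0.22982074  0.08019098] [ 0.59027373 -0.17639692  0.08787951] ((0.5639973878860474, -0.20295016467571259), (0.04411574825644493, 0.044070787727832794), 75.10440826416016)
```

View pics/w3.png

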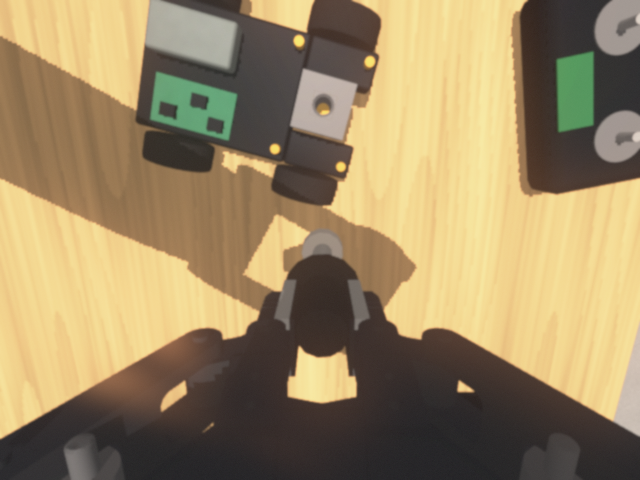

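The wrist view shows the socket hole at about (323,105) in the grey boss. The held mast's collar shows at (322,245), just beyond the flange at (322,285).

```bash
python3 -c "
from h import *;from station import state
s=state();c=dict(np.load('w3.npz'));W=wcloud(c,s)
g=cv2.cvtColor(c['pixels'],cv2.COLOR_BGR2GRAY)
print(g[92:120:2,308:340:2])
print(wray(c,s,323,105,.085))
Q=W[220:360,270:380].reshape(-1,3);zz=np.histogram(Q[:,2],bins=np.arange(.1,.28,.005));print(zz)
tip=s['tcp_pos'][2]-.1013
for n,z,h,w in(('grip',tip+.13,.005,.013),('flange',tip+.095,.003,.025),('collar',tip+.034,.004,.025)):
    q=W[(abs(W[...,2]-z)<h)&(abs(W[...,0]-.564)<w)&(abs(W[...,1]+.296)<.03)]
    if len(q)>2:print(n,len(q),q.mean(0),q.min(0),q.max(0),cv2.minEnclosingCircle(np.float32(q[:,:2])))
"
```

```text
[[181 183 181 179 182 180 178 175 174 179 182 182 183 183 183 182]
 [182 182 181 181 179 164 146 137 135 147 165 176 181 181 182 182]
 [182 182 180 175 150 125 114 109 111 118 129 156 177 181 179 182]
 [181 182 179 156 123 103  88  84  84  91 107 129 165 182 180 179]
 [181 182 167 133 107  84  82  82  80  83  88 116 145 177 179 182]
 [180 179 161 122  91  82  88  95  93  86  82 100 134 170 179 180]
 [180 177 152 121  86  96 117 126 125 112  91  95 130 164 178 180]
 [180 178 157 122  93 120 130 131 131 127 110  97 132 165 178 180]
 [180 178 163 130 112 128 132 132 132 133 125 108 139 167 180 180]
 [179 178 174 144 130 131 131 165 176 175 165 133 152 174 180 180]
 [178 179 178 164 143 137 160 210 217 215 192 153 167 176 179 179]
 [178 177 177 177 162 148 170 193 192 176 160 169 175 179 179 180]
 [179 179 179 178 176 169 161 160 160 165 174 179 177 179 180 178]
 [180 179 180 179 180 178 177 176 176 176 178 177 177 179 180 178]]
[ 0.56419089 -0.20234547  0.085     ]
(array([   0,    0,    0,    0,    0,    0,    0,    0,    0,    0,    0,
          0,    0,   42,   69,  659,   44,   46, 
[... 271 characters left out ...]
 0.195, 0.2  , 0.205, 0.21 , 0.215, 0.22 , 0.225, 0.23 ,
       0.235, 0.24 , 0.245, 0.25 , 0.255, 0.26 , 0.265, 0.27 , 0.275]))
grip 2752 [ 0.56347118 -0.29353435  0.27356849] [ 0.55102363 -0.30710876  0.26868359] [ 0.57699166 -0.28377733  0.27860306] ((0.5641589760780334, -0.2944053113460541), 0.01642582006752491)
flange 1357 [ 0.56307095 -0.28418795  0.23871521] [ 0.54706634 -0.29334746  0.2356816 ] [ 0.57922363 -0.27763892  0.24162413] ((0.5631449818611145, -0.28866899013519287), 0.01618395745754242)
collar 690 [ 0.56342331 -0.29042454  0.17779446] [ 0.5509605  -0.29987412  0.17373712] [ 0.57585249 -0.28310598  0.18163913] ((0.5635091066360474, -0.29531946778297424), 0.01287935022264719)
```

Emit:
carry_out --steps "220 0.01 0.0008 0 0 0 0;220 0.02 0 0 0 0 0;220 0.025 0 0 0 0 0;220 0.02 0 0 0 0 0;220 0.0125 0 0.005 0 0 0;220 0.006 0 0.01 0 0 0;220 0 0 0.015 0 0 0;220 0 0 0.012 0 0 0;220 0 0 0.004 0 0 0;220 0 0 0 0 0 0"

```text
time: 9.1
tcp_pos: [0.564, -0.2032, 0.1964]
ee_rot: [-2.22, -2.219, 0.002]
ft_force: [0.8, 0.4, -1.0]
opening: 0.0185
gripper_force: 58.6
```

```bash
python3 -c "
from h import *;from station import state,optics
s=state();print(s['tcp_pos'],s['ft_force'],s['ft_torque'],s['opening'],delta(s,[.565,-.2,.20]))
for n,x0,y0 in(('scene',150,170),('top',400,190)):
    c=optics.capture(n);cv2.imwrite(f'pics/{n}4.png',cv2.resize(c['pixels'][y0:y0+120,x0:x0+140],None,fx=4,fy=4))"
python3 -c "
import cv2,numpy as np
a=cv2.imread('pics/scene4.png');b=cv2.imread('pics/top4.png')
cv2.imwrite('pics/both4.png',cv2.resize(np.hstack([a,b]),(800,343)))"
```

```text
[ 0.56401692 -0.20316613  0.19641942] [ 0.82515304  0.38784362 -0.96171327] [-0.02520996  0.00290776  0.01312413] 0.01847075447201644 (array([ 0.0032,  0.001 , -0.0036]), array([-0.17, -0.06, -0.01]))
```

View pics/both4.png

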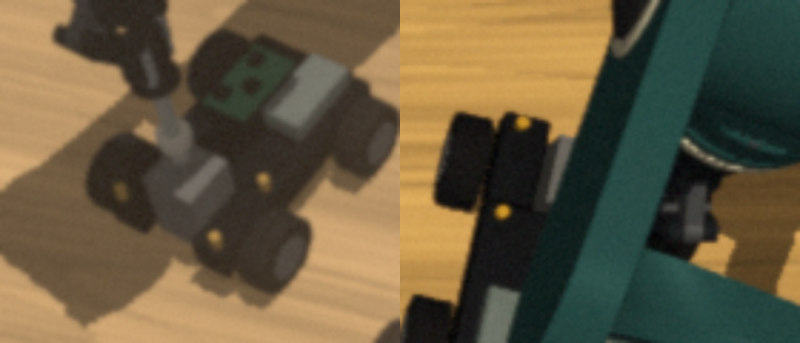

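The left half (scene) shows the mast's rod and collar right over the boss at about (180,140). The top camera's view is hidden by the arm. I'll nudge about 1.5 mm and start down.

Emit:
carry_out --steps "220 0.0016 0.0008 0 0 0 0;220 0 0 0.003 0 0 0;220 0 0 0.003 0 0 0;220 0 0 0.003 0 0 0;220 0 0 0.002 0 0 0;220 0 0 0.002 0 0 0;220 0 0 0 0 0 0"

```text
time: 9.78
tcp_pos: [0.5654, -0.201, 0.1853]
ee_rot: [-2.22, -2.222, 0.0]
ft_force: [0.5, -0.5, -1.3]
opening: 0.018
gripper_force: 58.6
```

Emit:
carry_out --steps "220 0 0 0.002 0 0 0;220 0 0 0.002 0 0 0;220 0 0 0 0 0 0"

```text
time: 10.03
tcp_pos: [0.5654, -0.2011, 0.1814]
ee_rot: [-2.221, -2.222, 0.0]
ft_force: [-0.4, -0.5, -1.3]
opening: 0.0185
gripper_force: 58.5
```

Emit:
carry_out --steps "220 0 0 0.002 0 0 0;220 0 0 0.002 0 0 0;220 0 0 0.002 0 0 0;220 0 0 0.002 0 0 0;220 0 0 0.002 0 0 0;220 0 0 0.002 0 0 0;220 0 0 0 0 0 0"

```text
time: 10.62
tcp_pos: [0.5654, -0.2011, 0.1692]
ee_rot: [-2.22, -2.222, 0.0]
ft_force: [0.7, -0.5, -1.1]
opening: 0.0183
gripper_force: 58.5
```

Emit:
carry_out --steps "220 0 0 0.002 0 0 0;220 0 0 0.002 0 0 0;220 0 0 0.002 0 0 0;220 0 0 0 0 0 0"

```text
time: 10.95
tcp_pos: [0.5655, -0.2011, 0.1636]
ee_rot: [2.221, 2.222, 0.0]
ft_force: [0.4, -1.1, -1.5]
opening: 0.0184
gripper_force: 58.9
```

Emit:
carry_out --steps "220 0 0 0.001 0 0 0;220 0 0 0.001 0 0 0;220 0 0 0 0 0 0"

```text
time: 11.2
tcp_pos: [0.5656, -0.2012, 0.162]
ee_rot: [2.22, 2.222, 0.0]
ft_force: [-0.6, -1.6, 3.8]
opening: 0.0184
gripper_force: 59.1
```

Emit:
carry_out --steps "220 0 0 0.001 0 0 0;220 0 0 0.001 0 0 0;220 0 0 0 0 0 0"

```text
time: 11.45
tcp_pos: [0.5656, -0.2011, 0.1597]
ee_rot: [2.221, 2.222, 0.0]
ft_force: [-0.6, -1.2, 3.8]
opening: 0.0187
gripper_force: 59.1
```

Collar contact felt (about 5 N above the baseline). Continuing in small steps until the pin is felt.

Emit:
carry_out --steps "220 0 0 0.001 0 0 0;220 0 0 0.001 0 0 0;220 0 0 0 0 0 0"

```text
time: 11.7
tcp_pos: [0.5655, -0.2011, 0.1576]
ee_rot: [2.221, 2.222, 0.0]
ft_force: [0.1, -0.6, 2.6]
opening: 0.0182
gripper_force: 58.9
```

Emit:
carry_out --steps "220 0 0 0.001 0 0 0;220 0 0 0.001 0 0 0;220 0 0 0 0 0 0"

```text
time: 11.95
tcp_pos: [0.5655, -0.2011, 0.1556]
ee_rot: [-2.221, -2.222, -0.0]
ft_force: [0.8, -0.5, 2.7]
opening: 0.0182
gripper_force: 58.9
```

Emit:
carry_out --steps "220 0 0 0.001 0 0 0;220 0 0 0.001 0 0 0;220 0 0 0 0 0 0"

```text
time: 12.2
tcp_pos: [0.5655, -0.2011, 0.1536]
ee_rot: [-2.221, -2.222, -0.0]
ft_force: [0.9, -1.2, 2.5]
opening: 0.0178
gripper_force: 58.9
```

Emit:
carry_out --steps "220 0 0 0.001 0 0 0;220 0 0 0.001 0 0 0;220 0 0 0 0 0 0"

```text
time: 12.45
tcp_pos: [0.5655, -0.2011, 0.1516]
ee_rot: [-2.221, -2.222, 0.0]
ft_force: [-0.4, -1.6, 2.6]
opening: 0.0185
gripper_force: 58.9
```

Emit:
carry_out --steps "220 0 0 0.001 0 0 0;220 0 0 0.001 0 0 0;220 0 0 0 0 0 0"

```text
time: 12.7
tcp_pos: [0.5655, -0.201, 0.1495]
ee_rot: [-2.221, -2.222, 0.0]
ft_force: [-0.2, -1.5, 2.6]
opening: 0.0183
gripper_force: 58.9
```

Emit:
carry_out --steps "220 0 0 0.001 0 0 0;220 0 0 0.001 0 0 0;220 0 0 0 0 0 0"

```text
time: 12.95
tcp_pos: [0.5655, -0.2011, 0.1476]
ee_rot: [-2.221, -2.222, -0.0]
ft_force: [0.9, -2.0, 2.1]
opening: 0.0185
gripper_force: 58.9
```

Emit:
carry_out --steps "220 0 0 0.001 0 0 0;220 0 0 0.001 0 0 0;220 0 0 0 0 0 0"

```text
time: 13.2
tcp_pos: [0.5655, -0.2011, 0.1456]
ee_rot: [-2.221, -2.222, -0.0]
ft_force: [0.8, -1.2, 2.8]
opening: 0.018
gripper_force: 59.0
```

Emit:
carry_out --steps "220 0 0 0.001 0 0 0;220 0 0 0.001 0 0 0;220 0 0 0 0 0 0"

```text
time: 13.45
tcp_pos: [0.5655, -0.2011, 0.1436]
ee_rot: [-2.221, -2.222, -0.0]
ft_force: [1.2, -2.3, 1.9]
opening: 0.018
gripper_force: 59.0
```

Emit:
carry_out --steps "220 0 0 0.001 0 0 0;220 0 0 0.001 0 0 0;220 0 0 0 0 0 0"

```text
time: 13.7
tcp_pos: [0.5655, -0.2011, 0.1416]
ee_rot: [-2.221, -2.222, -0.0]
ft_force: [1.0, -1.3, 2.8]
opening: 0.0184
gripper_force: 59.0
```

Emit:
carry_out --steps "220 0 0 0.001 0 0 0;220 0 0 0.001 0 0 0;220 0 0 0 0 0 0"

```text
time: 13.95
tcp_pos: [0.5656, -0.2012, 0.1403]
ee_rot: [2.22, 2.222, 0.0]
ft_force: [-1.2, -1.2, 8.1]
opening: 0.0183
gripper_force: 59.9
```

Emit:
carry_out --steps "220 0 0 0.001 0 0 0;220 0 0 0 0 0 0"

```text
time: 14.12
tcp_pos: [0.5656, -0.2012, 0.1394]
ee_rot: [2.22, 2.222, 0.0]
ft_force: [-0.9, -0.5, 9.3]
opening: 0.0186
gripper_force: 59.9
```

Pin felt at TCP z of about 0.1405, so the stop should be near 0.1365.

Emit:
carry_out --steps "220 0 0 0.001 0 0 0;220 0 0 0 0 0 0"

```text
time: 14.28
tcp_pos: [0.5656, -0.2012, 0.1385]
ee_rot: [2.22, 2.222, 0.0]
ft_force: [-2.0, -1.5, 10.1]
opening: 0.0182
gripper_force: 59.9
```

Emit:
carry_out --steps "220 0 0 0.001 0 0 0;220 0 0 0 0 0 0"

```text
time: 14.45
tcp_pos: [0.5656, -0.2012, 0.1375]
ee_rot: [2.22, 2.222, 0.0]
ft_force: [-1.5, -0.2, 9.9]
opening: 0.0183
gripper_force: 59.9
```

Emit:
carry_out --steps "220 0 0 0.0005 0 0 0;220 0 0 0 0 0 0"

```text
time: 14.62
tcp_pos: [0.5656, -0.2012, 0.1371]
ee_rot: [2.22, 2.222, 0.0]
ft_force: [-2.2, -0.1, 11.4]
opening: 0.0183
gripper_force: 59.9
```

Emit:
carry_out --steps "220 0 0 0.0005 0 0 0;220 0 0 0 0 0 0"

```text
time: 14.78
tcp_pos: [0.5657, -0.2012, 0.137]
ee_rot: [2.22, 2.221, 0.001]
ft_force: [-3.2, -0.7, 14.4]
opening: 0.0182
gripper_force: 60.2
```

Emit:
carry_out --steps "220 0 0 0.0003 0 0 0;220 0 0 0 0 0 0"

```text
time: 14.95
tcp_pos: [0.5657, -0.2013, 0.137]
ee_rot: [2.22, 2.221, 0.001]
ft_force: [-3.3, -0.7, 16.0]
opening: 0.0186
gripper_force: 60.4
```

Emit:
carry_out --steps "220 0 0 0.0003 0 0 0;220 0 0 0 0 0 0"

```text
time: 15.12
tcp_pos: [0.5658, -0.2013, 0.1369]
ee_rot: [2.22, 2.221, 0.001]
ft_force: [-4.9, -0.1, 18.1]
opening: 0.0185
gripper_force: 60.6
```

The force climbs with no further travel: it is on the hard stop at about 19 N. Ease the preload, lower the grip force and release.

Emit:
carry_out --steps "220 0 0 -0.0005 0 0 0;220 0 0 -0.0005 0 0 0;220 0 0 0 0 0 0" --force 20

```text
time: 15.37
tcp_pos: [0.5657, -0.2012, 0.137]
ee_rot: [2.22, 2.222, 0.001]
ft_force: [-1.7, -1.0, 12.0]
opening: 0.0184
gripper_force: 59.7
```

Emit:
carry_out --steps "0 0 0 0 0 0 0;0 0 0 0 0 0 0;0 0 0 0 0 0 0;0 0 0 0 0 0 0;0 0 0 0 0 0 0;0 0 0 0 0 0 0;0 0 0 0 0 0 0"

```text
time: 15.95
tcp_pos: [0.5654, -0.2011, 0.1361]
ee_rot: [-2.221, -2.222, 0.0]
ft_force: [-0.3, -0.1, -0.4]
opening: 0.0853
gripper_force: 0.0
```

Emit:
carry_out --steps "0 0 0 -0.005 0 0 0;0 0 0 -0.015 0 0 0;0 0 0 -0.025 0 0 0;0 0 0 -0.03 0 0 0;0 0 0 -0.03 0 0 0;0 -0.03 0 -0.02 0 0 0;0 -0.035 0 0 0 0 0;0 -0.035 0 0 0 0 0;0 -0.02 0 0 0 0 0;0 0 0 0 0 0 0"

```text
time: 16.78
tcp_pos: [0.565, -0.3245, 0.2622]
ee_rot: [2.223, 2.218, -0.001]
ft_force: [0.1, -0.5, -0.9]
opening: 0.0853
gripper_force: 0.0
```

```bash
python3 -c "
from h import *;from station import state,optics
s=state();print(s['time'],s['tcp_pos'],s['ft_force'])
c=optics.capture('wrist');W=wcloud(c,s)
for n,lo,hi in(('top',.158,.180),('flange',.120,.145),('collar',.092,.105),('rim',.08,.089)):
    q=W[(W[...,2]>lo)&(W[...,2]<hi)&(abs(W[...,0]-.565)<.02)&(abs(W[...,1]+.2)<.025)]
    if len(q):print(n,len(q),np.median(q,0),cv2.minEnclosingCircle(np.float32(q[:,:2])))
a=optics.capture('scene')['pixels'][150:290,150:310]
cv2.imwrite('pics/end.png',np.hstack([cv2.resize(a,(450,394)),cv2.resize(c['pixels'][0:350,140:460],(350,394))]))"
```

```text
16.7833 [ 0.56503786 -0.32452911  0.26218924] [ 0.1083586  -0.47954    -0.90125358]
top 958 [ 0.56283709 -0.20424859  0.16584826] ((0.5627385377883911, -0.2038286328315735), 0.0099525460973382)
flange 1189 [ 0.56465751 -0.21023121  0.13097721] ((0.5631383061408997, -0.20339828729629517), 0.018078532069921494)
rim 792 [ 0.56806076 -0.21721482  0.085128  ] ((0.564730167388916, -0.20068565011024475), 0.02852969616651535)
```

View pics/end.png

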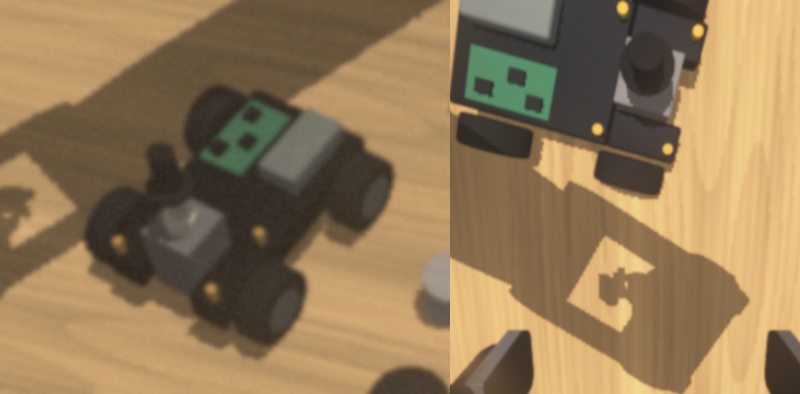

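The mast stands upright in the socket (scene half at about (165,180)) with the collar on the boss. Its top is at z 0.166, which matches the depth felt during the push.

```bash
python3 -c "
from station import ticket
print(ticket.hand_in())"
```

```text
the job is handed in; nothing more can be done
None
```

The mast stands at the bottom of the rover's socket, about 49 mm deep and pressed onto the contact's hard stop at about 19 N, with the collar resting on the rim; the job is handed in at 17 s, and I was not shown a verdict.

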